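# Put the hand tools back in their foam inserts

### The arm

A 7-joint arm with a two-finger parallel gripper is mounted at the origin on the work surface. World frame = base frame: x ahead of the robot, y to its left, z up, the work surface at z = 0. Lengths are in m, angles in rad, forces in N, time in s.
With the tool pointing down it reaches from about 0.425 to 0.825 m from the base axis. Payload 3.6 kg.
Tool frame: the origin (TCP) lies between the finger pads; the fingertips stand 14 mm ahead of it and the grasp point (between the pads) lies 5 mm behind it (env.tcp_to_tips is the distance from the TCP to the fingertips, in m); z points along the fingers, y is the line along which they close (so a half turn about z gives the same grasp; the last joint's range is limited). The gripper opens to 93 mm and grips with 3 to 60 N. Pads are 15 mm wide; open, the fingers measure 128 mm over their backs; the gripper's body (75 mm by 188 mm) begins 65 mm behind the grasp point.
Start: joints at [1.097, 0.615, -0.013, 1.423, 0.008, 1.103, -0.04], TCP at [0.281, -0.586, 0.233] pointing down, gripper open.
Joint ranges: [-3.12, 3.12], [-0.3, 2.06], [-1.34, 1.32], [0.26, 2.42], [-1.36, 4.5], [0.01, 1.98], [-2.84, 2.84]. Speed limits (rad/s): [2.79, 2.79, 3.14, 3.14, 3.14, 3.14, 3.14].

### API

Orientations are given as a unit quaternion [w, x, y, z].
In Python, from cell import env gives the robot as it stands.
- The arm moves only by the tool apply_moves, never from a script. Its argument "targets" is a list that holds one entry, the list of rows, each a list of 7 numbers: the shift along the tool's x, y, z each as a share of 0.02 m, from -1 to 1, then the turn, a rotation vector about the tool's x, y, z each as a share of 5 degrees, from -1 to 1, then the gripper command: -1 is fully open, 1 is shut, values between are in proportion. A call has 1 to 8 rows; each row shifts and turns the commanded pose from where the row before left it, along the tool's axes as they then stand; what a row does not reach is not made up. A row lasts 1/10 s, in which the tool goes at most 50 mm and 8.59 degrees, less where a joint would pass 70% of its speed; a pose out of reach is approached as far as the arm can. A call with a number of a shift or a turn outside -1 to 1 is refused whole. A call with a gripper value outside its range is refused whole. The fingers move at their own pace and stop on an object; the grip force is fixed at half the most. Time passes only in rows, so rows that do not move let the fingers close. It gives the time, the measured TCP pose, the force, the opening and the grip force at its end, in the units of the state.
- env.observe(): the state, without advancing time (a new reading comes with each control period).
- env.get_image(name): name is "scene" or "top" or "wrist"; returns the picture (384x512x3 uint8, red, green, blue); there is no depth.
- env.camera_model(name): a dict with "fx", "fy", "cx", "cy" (pixels), "position" and "orientation" of the camera in the world. Camera axes: x right, y down, z forward; pixel columns grow to the right and rows downward; lengths in m; the calibration is good to about 2 mm. A picture is of the moment at which its call begins: read the wrist's pose just before it. camera_model takes no time and is no camera call; for the wrist camera it gives the pose at the moment of the call.
- env.job_done(): hands the job in; it is judged then, once.
Trained networks look in the newest picture that a camera, given by its name, has taken for a name from the list of things; names that differ only in an ending like _2 or _b are one class to them, and where a whole thing is asked for, a point or a joint stands for the part that bears it (a point fixed in the world has none). Each returns a list of dicts, best first, with "p" (0 to 1); they miss things now and then, are a little off and sometimes report something else, mostly with a low value. They report only what shows in the picture. A call takes as long as a camera call. They do not tell look-alikes from the thing itself.
- env.search_frame(camera, thing): "rect" ([left, top, right, bottom] in pixels, round what is visible of it).
The state is a dict: "time": time; "qpos": joint angles; "qd": joint speeds; "joint_torque": joint torques, N m; "ee_pos": TCP position; "tcp_rot": TCP orientation; "contact_force": force on the tool from outside, world axes, zero at the start; "torque": the same for the moment, N m; "width": opening from 0.0 (shut) to 1.0 (fully open); "gripper_force": force on a finger pad.
Only numpy, scipy, OpenCV 4.12 (cv2) and the standard library are available. Lean on these libraries where they do the work, as an engineer would, in place of code of your own. Each camera call takes 0.05 s, during which the arm holds its last target. There are 200 camera calls.

### The job

Put the four hand tools lying on the bench (adjustable wrench, pliers, screwdriver and tape measure) away in the foam tray: lay each one flat and fully down in the pocket cut to its own outline, the same way round as the cut-out. Leave the battery charger and the dish of nuts where they are.

Things in the scene. Friction and masses are not known exactly. Their poses are not given: they have to be found in the camera images.
- wrench: Loose steel adjustable wrench lying flat, 153 mm long, about 140 g. Origin: on its underside in the handle, at the place to grip; x points to the jaws (they end at x = +64 mm), the handle's end with a ring is at x = -89 mm; z up. At the origin the handle is 20 mm wide (y) and 10 mm thick; the head, from x = 14 mm on, is 42 mm wide and 13 mm thick.
- pliers: Loose steel combination pliers with black grips lying flat, 144 mm long, about 160 g. Origin: on the underside just behind the pivot, at the place to grip; x points to the nose (tip at x = +54 mm), the two handles spread to 49 mm and end at x = -90 mm; z up. At the origin they are 26 mm wide (y) and 12 mm thick, and grips are 13 mm thick.
- driver: Loose screwdriver lying down, 162 mm long, about 90 g. Origin: on its long axis, 14 mm above what it lies on, in the handle, at the place to grip; x points to the blade tip (x = +90 mm), the handle's end is at x = -72 mm. The black and grey handle, from x = -68 to +14 mm, is 28 mm square with rounded edges; the steel blade is 6 mm thick and clear of the bench.
- tape: Loose grey pocket tape measure lying on its side, 70 x 56 mm, 32 mm thick, about 190 g. Origin: on its underside, at the place to grip; x along its length towards the mouth with a small steel hook (hook at x = +27, back at x = -47 mm); straight base edge with the hook at y = -28 mm, two rounded corners at the y = +28 mm side; z up. Grip it across y (56 mm) at the origin.
- wrench_insert: Fixed black foam insert, 206 x 98 mm (x, y), top 12 mm above its origin. Origin: mid-insert, on the blue pocket floor, 10 mm above the bench; z up, x to the wide head end of its wrench-shaped pocket. Home: the wrench's origin lies on this origin, same x direction. All pockets have about 7 mm to spare all round the tool. Open fingers only a little: the next insert is 100 mm away (y).
- pliers_insert: Fixed black foam insert, 206 x 98 mm (x, y), top 12 mm above its origin. Origin: mid-insert, on the blue pocket floor, 10 mm above the bench; z up, x to the tapering nose end of its pliers-shaped pocket. Home: the pliers' origin lies on this origin, same x direction. In every insert a black finger channel, 40 mm long (x) and as deep as the pocket, runs across the full width at x = 0.
- driver_insert: Fixed black foam insert, 206 x 98 mm (x, y), top 12 mm above its origin. Origin: mid-insert, on the blue pocket floor, 10 mm above the bench; z up, x to the narrow blade end of its screwdriver-shaped pocket. Home: the screwdriver's origin 14 mm above this origin, same x direction. 
- tape_insert: Fixed black foam insert, 206 x 98 mm (x, y), top 12 mm above its origin. Origin: mid-insert, on the blue pocket floor, 10 mm above the bench; z up, x to the mouth end of its short D-shaped pocket, rounded at +y. Home: the tape measure's origin lies on this origin, same x direction. The inserts lie in a low steel tray: rim 18 mm above the bench, 8 mm at the outer ends of the channel.
- charger: Bystander: black battery charger with a grey battery on it, 115 x 95 mm, 103 mm high, loose on the bench beyond the tray. Origin: centre of its underside.
- dish: Bystander: round steel parts dish with nuts, 96 mm across, 28 mm high, loose on the bench at the robot's right, beside the tools. Origin: centre of its underside.
Mind the look-alikes: they are no part of the job. What is shaped like the driver but pink or red is not meant.

How it is judged:
At the end, for the whole second after the job is handed in: Each of the four tools lies in its own pocket, released and at rest: within 12 mm and 0.25 rad of the pocket's place, its underside within 4 mm of the pocket floor, and flat to within 0.1 rad (horizontal distance between wrench and wrench_insert below 0.012 m and z of wrench in the frame of wrench_insert below 0.004 m and angle between the x axis of wrench and the x axis of wrench_insert, either way round below 0.25 rad and linear speed of each of wrench, pliers, driver, tape below 0.02 m/s and angular speed of each of wrench, pliers, driver, tape below 0.2 rad/s and angle between each of wrench, pliers, tape's own z axis and vertical below 0.1 rad and horizontal distance between pliers and pliers_insert below 0.012 m and z of pliers in the frame of pliers_insert below 0.004 m and angle between the x axis of pliers and the x axis of pliers_insert, either way round below 0.25 rad and horizontal distance between driver and driver_insert below 0.012 m and z of driver in the frame of driver_insert below 0.018 m and angle between the x axis of driver and the x axis of driver_insert, either way round below 0.25 rad and angle between driver's own x axis and vertical between 1.47 and 1.67 rad and horizontal distance between tape and tape_insert below 0.012 m and z of tape in the frame of tape_insert below 0.004 m and angle between the x axis of tape and the x axis of tape_insert, either way round below 0.25 rad); the robot touches nothing.
It fails at once if the battery charger was pushed more than 20 mm from its place (distance of charger from where it was at the start of the episode above 0.02 m).
It fails at once if the dish of nuts was pushed more than 20 mm from its place (distance of dish from where it was at the start of the episode above 0.02 m).
It also fails if it takes over 109 s, if anything falls off the work surface, if the arm or the gripper's body presses on something with over 40 N, if the wrist force passes 120 N, or if a joint passes its speed limit or range.

## Working session

There is one attempt and no reset: what is moved stays moved. The work goes in short steps, Python scripts to look and compute and a tool call to move; the robot and the scene stay as the last step left them, time stands still between calls to the robot, and variables do not carry over. Pictures are saved under pics/ and viewed, at most 14 in all, crops included, and the job is handed in when it is done.

Besides the shell and the picture viewer there is one more tool, called after "Call:" by a JSON object that holds its "op" and its "data". apply_moves: Moves the arm, as the interface text tells. Its arguments: {"type":"object","properties":{"targets":{"type":"array"}},"required":["targets"]}

```bash
ls; mkdir -p pics; python3 - <<'E'
from cell import env
import cv2,numpy as np
o=env.observe();print(o)
for c in ("top","scene"):
    im=env.get_image(c);cv2.imwrite(f"pics/{c}0.png",im[:,:,::-1]); print(c,env.camera_model(c))
    for t in ("wrench","pliers","driver","tape","wrench_insert","pliers_insert","driver_insert","tape_insert","charger","dish"):
        print(t,[(np.round(r["rect"]).tolist(),round(r["p"],2)) for r in env.search_frame(c,t)])
a=cv2.imread("pics/top0.png");cv2.imwrite("pics/top0b.png",cv2.resize(a,(800,600),interpolation=cv2.INTER_CUBIC))
E
```

```text
pics
{'time': 0.0, 'qpos': array([ 1.09749391,  0.61591599, -0.01262307,  1.4248919 ,  0.00808431,
        1.10337221, -0.04037036]), 'qd': array([-0.00161312, -0.00026886,  0.00106646, -0.00039543,  0.00124311,
        0.00041335, -0.00085713]), 'joint_torque': array([-8.84088058e-05, -4.58939624e+01,  2.09065746e-01, -1.65744156e+01,
       -6.10547746e-02,  2.04970274e-02,  2.32819666e-04]), 'ee_pos': array([ 0.28054675, -0.58550829,  0.23148551]), 'tcp_rot': array([-1.23531903e-03,  9.75138309e-01,  2.21593477e-01, -2.89935160e-04]), 'contact_force': array([-0.56226393, -0.35951744, -0.55561101]), 'torque': array([-0.00154087,  0.0438255 , -0.00029105]), 'gripper_force': 0.0, 'width': 0.9932890669154233}
top {'fx': 367.69304473077744, 'fy': 367.69304473077744, 'cx': 257.618610259144, 'cy': 189.40874969325543, 'position': array([ 0.26799156, -0.0799455 ,  1.17816978]), 'orientation': array([ 0.07716496, -0.69773297,  0.70741061, -0.0823681 ])}
wrench [([263.0, 140.0, 275.0, 186.0], 0.89)]
pliers [([263.0, 199.0, 288.0, 244.0], 0.64)]
driver [([303.0, 142.0, 326.0, 176.0], 0.84), (
[... 745 characters left out ...]
tation': array([-0.26297919,  0.81407087,  0.49535306, -0.15085058])}
wrench [([254.0, 207.0, 276.0, 238.0], 0.6)]
pliers [([221.0, 171.0, 253.0, 194.0], 0.48)]
driver [([173.0, 262.0, 211.0, 294.0], 0.8), ([101.0, 227.0, 144.0, 243.0], 0.74), ([214.0, 226.0, 251.0, 255.0], 0.72), ([139.0, 163.0, 176.0, 190.0], 0.48)]
tape [([192.0, 183.0, 211.0, 207.0], 0.6)]
wrench_insert [([290.0, 142.0, 338.0, 184.0], 0.96)]
pliers_insert [([311.0, 132.0, 359.0, 175.0], 0.66)]
driver_insert [([331.0, 120.0, 382.0, 165.0], 0.8)]
tape_insert [([269.0, 150.0, 316.0, 193.0], 0.56)]
charger [([312.0, 212.0, 349.0, 249.0], 0.72), ([214.0, 227.0, 237.0, 247.0], 0.23)]
dish [([166.0, 219.0, 192.0, 243.0], 0.81)]
```

View pics/top0b.png

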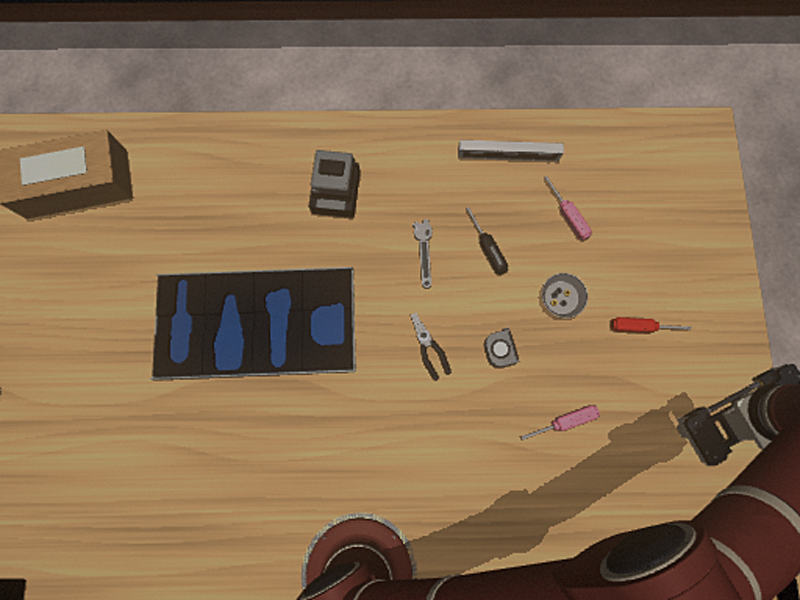

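View pics/scene0.png

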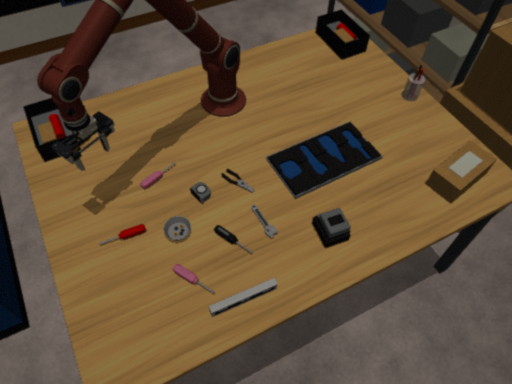

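```bash
cat > h.py <<'E'
from cell import env
import cv2,numpy as np
from scipy.spatial.transform import Rotation as R
def rot(q): return R.from_quat(q,scalar_first=True).as_matrix()
def px2w(m,u,v,z):
    d=rot(m["orientation"])@np.array([(u-m["cx"])/m["fx"],(v-m["cy"])/m["fy"],1.]);p=m["position"]
    return p+d*(z-p[2])/d[2]
def rectify(im,m,x0,x1,y0,y1,s,z):
    """metric top view: rows x1->x0 downward, columns y1->y0 to the right, s m/px"""
    K=np.array([[m["fx"],0,m["cx"]],[0,m["fy"],m["cy"]],[0,0,1]]);A=rot(m["orientation"]).T
    W=np.array([[0,-s,x1],[-s,0,y1],[0,0,z],[0,0,1]])
    H=K@(A@np.hstack([np.eye(3),-m["position"][:,None]]))@W
    return cv2.warpPerspective(im,H,(int((y1-y0)/s),int((x1-x0)/s)),flags=cv2.INTER_CUBIC|cv2.WARP_INVERSE_MAP)
E
python3 - <<'E'
from h import *
m=env.camera_model("top");im=cv2.imread("pics/top0.png")
for n,u,v in [("wrench",269,163),("pliers",275,222),("driver",314,159),("tape",322,223),("dish",361,188),("charger",213,118),("trayTL",101,176),("trayBR",227,238)]: print(n,px2w(m,u,v,0.01).round(3))
a=rectify(im,m,.30,.75,-.42,.02,.00075,.01);b=rectify(im,m,.30,.75,-.02,.42,.00075,.01)
cv2.imwrite("pics/rt.png",a);cv2.imwrite("pics/ri.png",b)
hsv=cv2.cvtColor(b,cv2.COLOR_BGR2HSV);k=((hsv[...,0]>95)&(hsv[...,0]<130)&(hsv[...,1]>110)&(hsv[...,2]>60)).astype(np.uint8)
n,l,s,c=cv2.connectedComponentsWithStats(k)
for i in range(1,n):
    if s[i,4]>500:
        pts=np.argwhere(l==i); print(s[i],(.75-c[i][1]*.00075,.42-c[i][0]*.00075),cv2.minAreaRect(pts[:,::-1].astype(np.float32)))
E
```

```text
wrench [ 0.626 -0.13   0.01 ]
pliers [ 0.429 -0.145  0.01 ]
driver [ 0.638 -0.28   0.01 ]
tape [ 0.424 -0.295  0.01 ]
dish [ 0.537 -0.428  0.01 ]
charger [0.788 0.058 0.01 ]
trayTL [0.588 0.422 0.01 ]
trayBR [0.38  0.009 0.01 ]
[  44  229   55  231 8280] (np.float64(0.4783963768115942), np.float64(0.367874365942029)) ((71.05870056152344, 343.9917907714844), (230.10745239257812, 53.90593338012695), 89.157470703125)
[  299   258    70   217 10085] (np.float64(0.48367235994050567), np.float64(0.16742089737233512)) ((340.1379089355469, 366.3358459472656), (215.36122131347656, 67.87429809570312), 85.03025817871094)
[  164   273    81   209 11858] (np.float64(0.45546820711755776), np.float64(0.2669147411030528)) ((204.0, 377.0), (208.0, 80.0), 90.0)
[ 426  301   91  117 9077] (np.float64(0.4793787319598986), np.float64(0.06517861077448495)) ((471.06787109375, 359.2403564453125), (114.61405944824219, 90.68563842773438), 88.26429748535156)
```

View pics/rt.png

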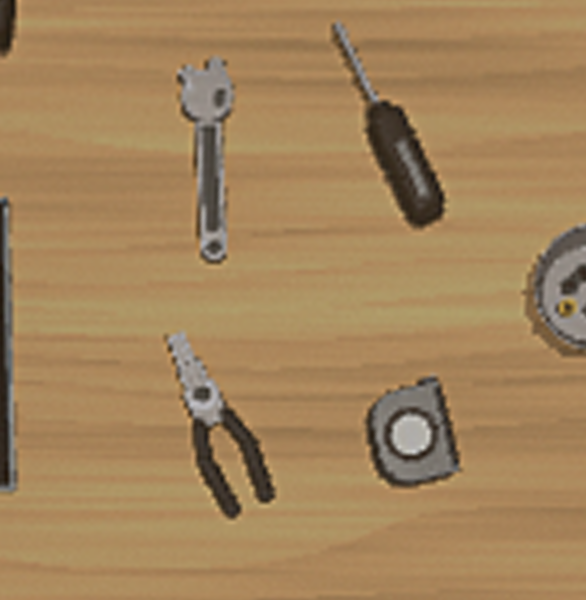

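View pics/ri.png

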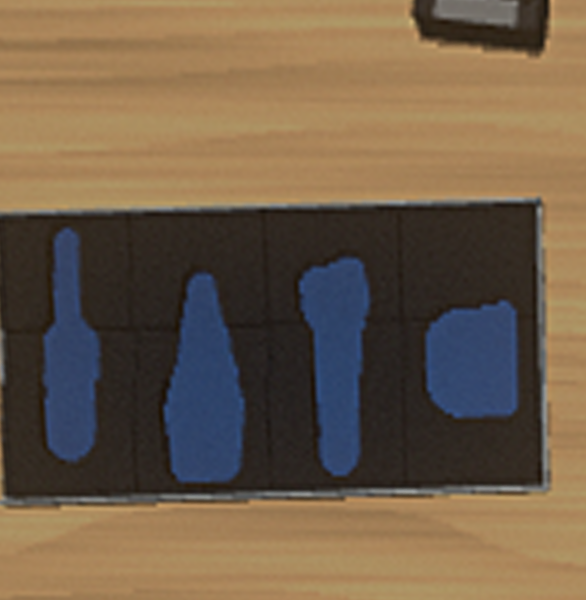

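```bash
cat >> h.py <<'E'
def plan(x,y,z,yaw):
    """turn (units of 5 deg) then shift (units of 20 mm, along the tool's axes after the turn)"""
    o=env.observe();T=rot(o["tcp_rot"]);p=o["ee_pos"]
    c,s=np.cos(yaw),np.sin(yaw);G=np.array([[c,s,0],[s,-c,0],[0,0,-1.]])
    rv=R.from_matrix(T.T@G).as_rotvec()/np.radians(5);sh=G.T@(np.array([x,y,z])-p)/.02
    print("t",round(o["time"],2),"pos",p.round(4),"yaw",round(np.arctan2(T[1,0],T[0,0]),3),"w",round(o["width"],3),"q7",o["qpos"][6].round(2))
    print("turn",rv.round(2),"shift",sh.round(2))
E
python3 -c "
from h import *
plan(.648,-.271,.13,.427)
m=env.camera_model('wrist');o=env.observe();T=rot(o['tcp_rot']);print('cam in tool',T.T@(m['position']-o['ee_pos']),(T.T@rot(m['orientation'])).round(3),m['fx'])"
```

```text
t 1.1 pos [ 0.2809 -0.5861  0.2327] yaw 0.447 w 1.0 q7 -0.04
turn [ 0.   -0.    0.23] shift [23.23 -6.74  5.13]
cam in tool [ 0.06666095  0.00055561 -0.15215547] [[ 0.    -0.969 -0.247]
 [ 1.     0.     0.   ]
 [-0.    -0.247  0.969]] 330.74311098186286
```

Call:
{"op": "apply_moves", "data": {"targets": [[[0.97, -0.28, 0.21, 0, 0, 0.23, -1], [0.97, -0.28, 0.21, 0, 0, 0, -1], [0.97, -0.28, 0.21, 0, 0, 0, -1], [0.97, -0.28, 0.21, 0, 0, 0, -1], [0.97, -0.28, 0.21, 0, 0, 0, -1], [0.97, -0.28, 0.21, 0, 0, 0, -1], [0.97, -0.28, 0.21, 0, 0, 0, -1], [0.97, -0.28, 0.21, 0, 0, 0, -1]]]}}

```text
time: 1.9
ee_pos: [0.404, -0.4803, 0.1989]
tcp_rot: [0.0, 0.977, 0.212, 0.0]
contact_force: [-0.6, -0.7, -0.4]
width: 1.0
gripper_force: 0.0
```

Call:
{"op": "apply_moves", "data": {"targets": [[[0.97, -0.28, 0.21, 0, 0, 0, -1], [0.97, -0.28, 0.21, 0, 0, 0, -1], [0.97, -0.28, 0.21, 0, 0, 0, -1], [0.97, -0.28, 0.21, 0, 0, 0, -1], [0.97, -0.28, 0.21, 0, 0, 0, -1], [0.97, -0.28, 0.21, 0, 0, 0, -1], [0.97, -0.28, 0.21, 0, 0, 0, -1], [0.97, -0.28, 0.21, 0, 0, 0, -1]]]}}

```text
time: 2.7
ee_pos: [0.5267, -0.3753, 0.1654]
tcp_rot: [0.0, 0.977, 0.212, 0.0]
contact_force: [0.2, -0.9, -0.5]
width: 1.002
gripper_force: 0.0
```

Call:
{"op": "apply_moves", "data": {"targets": [[[0.97, -0.28, 0.21, 0, 0, 0, -1], [0.97, -0.28, 0.21, 0, 0, 0, -1], [0.97, -0.28, 0.21, 0, 0, 0, -1], [0.97, -0.28, 0.21, 0, 0, 0, -1], [0.97, -0.28, 0.21, 0, 0, 0, -1], [0.97, -0.28, 0.21, 0, 0, 0, -1], [0.97, -0.28, 0.21, 0, 0, 0, -1], [0, 0, 0, 0, 0, 0, -1]]]}}

```text
time: 3.5
ee_pos: [0.6363, -0.279, 0.1349]
tcp_rot: [-0.002, 0.977, 0.215, 0.001]
contact_force: [-0.4, 1.4, -0.4]
width: 1.0
gripper_force: 0.0
```

```bash
cat >> h.py <<'E'
def look(name,z,cx,cy,L=None,save=True,h=.12,s=.0005):
    """wrist picture, rectified about (cx,cy) at height z; pose of the non-wood blob nearest to it"""
    m=env.camera_model("wrist");im=env.get_image("wrist")[:,:,::-1].copy()
    a=rectify(im,m,cx-h,cx+h,cy-h,cy+h,s,z);v=cv2.cvtColor(a,cv2.COLOR_BGR2HSV)
    k=((v[...,1]<75)|(v[...,2]<60)).astype(np.uint8);k=cv2.morphologyEx(k,cv2.MORPH_CLOSE,np.ones((9,9)))
    k=cv2.morphologyEx(k,cv2.MORPH_OPEN,np.ones((5,5)))
    n,l,st,c=cv2.connectedComponentsWithStats(k)
    for i in range(1,n):
        if st[i,4]<800: continue
        P=np.argwhere(l==i);W=np.c_[cx+h-P[:,0]*s,cy+h-P[:,1]*s]
        if np.abs(W.mean(0)-[cx,cy]).max()>.06: continue
        d=np.linalg.svd(W-W.mean(0),full_matrices=False)[2][0];d=d*np.sign(d[0]);t=(W-W.mean(0))@d
        e=[W.mean(0)+d*q for q in (t.min(),t.max())];r=cv2.minAreaRect(W.astype(np.float32)*1000)
        print(st[i].tolist(),"mean",W.mean(0).round(4),"yaw",np.arctan2(d[1],d[0]).round(3),"ends",np.round(e,4).tolist(),"rect",[np.round(q,1) for q in r])
    if save: cv2.imwrite(f"pics/{name}.png",np.hstack([a,cv2.cvtColor(k*255,cv2.COLOR_GRAY2BGR)])[:, :])
    return a
E
python3 -c "
from h import *
plan(.648,-.271,.019,.427)
look('wd',.014,.648,-.271)"
```

```text
t 3.5 pos [ 0.6363 -0.279   0.1349] yaw 0.433 w 1.0 q7 -0.75
turn [-0.04 -0.03  0.06] shift [ 0.7  -0.12  5.8 ]
[160, 78, 165, 305, 11679] mean [ 0.6333 -0.2792] yaw 0.451 ends [[0.5788, -0.3056], [0.7286, -0.2331]] rect [array([ 653.6, -269.3]), array([166.4,  27.6]), np.float64(26.0)]
```

View pics/wd.png

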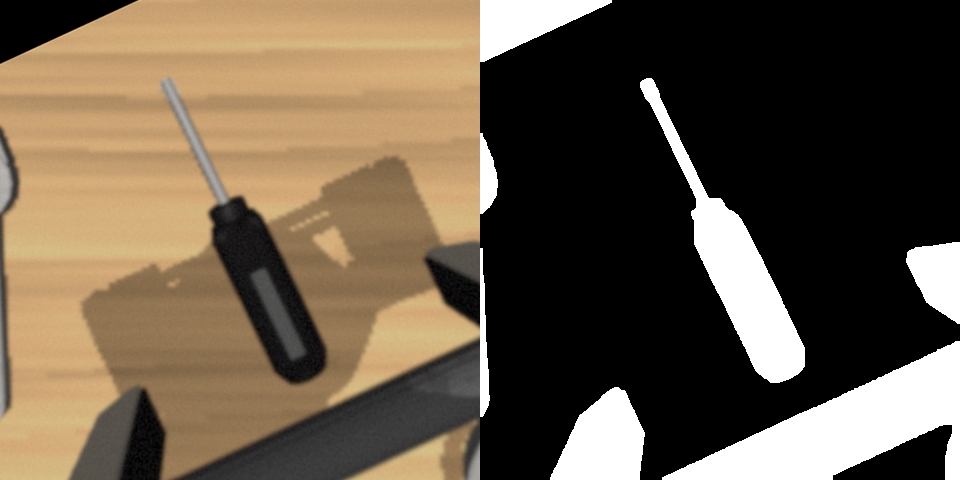

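Call:
{"op": "apply_moves", "data": {"targets": [[[0.57, -0.12, 0.4, 0, 0, -0.2, -1], [0, 0, 1, 0, 0, 0, -1], [0, 0, 1, 0, 0, 0, -1], [0, 0, 1, 0, 0, 0, -1], [0, 0, 1, 0, 0, 0, -1], [0, 0, 1, 0, 0, 0, -1], [0, 0, 0.5, 0, 0, 0, -1], [0, 0, 0, 0, 0, 0, -1]]]}}

```text
time: 4.35
ee_pos: [0.6417, -0.2775, 0.0165]
tcp_rot: [-0.0, 0.976, 0.22, -0.001]
contact_force: [0.5, 0.7, 0.3]
width: 1.002
gripper_force: 0.0
```

```bash
python3 -c "
from h import *
plan(.6455,-.272,.017,.45)"
```

```text
t 4.35 pos [ 0.6417 -0.2775  0.0165] yaw 0.443 w 1.002 q7 -0.75
turn [-0.02  0.02 -0.08] shift [ 0.29 -0.16 -0.02]
```

Call:
{"op": "apply_moves", "data": {"targets": [[[0.29, -0.16, 0, 0, 0, -0.1, -1], [0, 0, 0, 0, 0, 0, 1], [0, 0, 0, 0, 0, 0, 1], [0, 0, 0, 0, 0, 0, 1], [0, 0, 0, 0, 0, 0, 1], [0, 0, 0, 0, 0, 0, 1], [0, 0, 0, 0, 0, 0, 1], [0, 0, 0, 0, 0, 0, 1]]]}}

```text
time: 5.15
ee_pos: [0.6466, -0.2717, 0.018]
tcp_rot: [-0.0, 0.974, 0.225, -0.0]
contact_force: [0.3, -0.8, 0.6]
width: 0.445
gripper_force: 0.0
```

```bash
python3 -c "
from h import *
plan(.481,.367,.13,.025)"
```

```text
t 5.15 pos [ 0.6466 -0.2717  0.018 ] yaw 0.453 w 0.445 q7 -0.76
turn [-0.   0.   4.9] shift [ -7.48 -32.13  -5.6 ]
```

Call:
{"op": "apply_moves", "data": {"targets": [[[0, 0, 0, 0, 0, 0, 1], [0, 0, 0, 0, 0, 0, 1], [0, 0, 0, 0, 0, 0, 1], [0, 0, 0, 0, 0, 0, 1], [0, 0, -0.5, 0, 0, 0, 1], [0, 0, -1, 0, 0, 0, 1], [0, 0, -1, 0, 0, 0, 1], [0, 0, -1, 0, 0, 0, 1]]]}}

```text
time: 5.95
ee_pos: [0.6467, -0.2716, 0.0893]
tcp_rot: [-0.0, 0.974, 0.225, 0.0]
contact_force: [0.9, -0.6, -0.5]
width: 0.304
gripper_force: 30.0
```

Call:
{"op": "apply_moves", "data": {"targets": [[[-0.27, -0.9, -0.3, 0, 0, 0.7, 1], [-0.27, -1, -0.3, 0, 0, 0.7, 1], [-0.27, -1, -0.3, 0, 0, 0.7, 1], [-0.27, -1, -0.3, 0, 0, 0.7, 1], [-0.27, -1, -0.3, 0, 0, 0.7, 1], [-0.27, -1, 0, 0, 0, 0.7, 1], [-0.27, -1, 0, 0, 0, 0.7, 1], [-0.27, -1, 0, 0, 0, 0, 1]]]}}

```text
time: 6.75
ee_pos: [0.5682, -0.1288, 0.1189]
tcp_rot: [0.0, 1.0, 0.012, 0.0]
contact_force: [0.7, 1.0, -0.8]
width: 0.302
gripper_force: 30.0
```

```bash
python3 -c "
from h import *
plan(.481,.367,.12,.025)"
```

```text
t 6.75 pos [ 0.5682 -0.1288  0.1189] yaw 0.024 w 0.302 q7 -1.26
turn [ 0.   -0.01 -0.01] shift [ -3.74 -24.89  -0.05]
```

Call:
{"op": "apply_moves", "data": {"targets": [[[-0.15, -1, 0, 0, 0, 0, 1], [-0.15, -1, 0, 0, 0, 0, 1], [-0.15, -1, 0, 0, 0, 0, 1], [-0.15, -1, 0, 0, 0, 0, 1], [-0.15, -1, 0, 0, 0, 0, 1], [-0.15, -1, 0, 0, 0, 0, 1], [-0.15, -1, 0, 0, 0, 0, 1], [-0.15, -1, 0, 0, 0, 0, 1]]]}}

```text
time: 7.55
ee_pos: [0.5405, 0.0307, 0.1189]
tcp_rot: [-0.0, 1.0, 0.013, 0.001]
contact_force: [0.3, 0.0, -0.7]
width: 0.301
gripper_force: 30.0
```

Call:
{"op": "apply_moves", "data": {"targets": [[[-0.15, -1, 0, 0, 0, 0, 1], [-0.15, -1, 0, 0, 0, 0, 1], [-0.15, -1, 0, 0, 0, 0, 1], [-0.15, -1, 0, 0, 0, 0, 1], [-0.15, -1, 0, 0, 0, 0, 1], [-0.15, -1, 0, 0, 0, 0, 1], [-0.15, -1, 0, 0, 0, 0, 1], [-0.15, -1, 0, 0, 0, 0, 1]]]}}

```text
time: 8.35
ee_pos: [0.5124, 0.1901, 0.1189]
tcp_rot: [-0.0, 1.0, 0.013, 0.0]
contact_force: [0.0, 0.7, -1.7]
width: 0.296
gripper_force: 30.0
```

Call:
{"op": "apply_moves", "data": {"targets": [[[-0.15, -1, 0, 0, 0, 0, 1], [-0.15, -1, 0, 0, 0, 0, 1], [-0.15, -1, 0, 0, 0, 0, 1], [-0.15, -1, 0, 0, 0, 0, 1], [-0.15, -1, 0, 0, 0, 0, 1], [-0.15, -1, 0, 0, 0, 0, 1], [-0.15, -0.5, 0, 0, 0, 0, 1], [0, 0, 0, 0, 0, 0, 1]]]}}

```text
time: 9.15
ee_pos: [0.4871, 0.3206, 0.1184]
tcp_rot: [-0.001, 1.0, 0.014, -0.0]
contact_force: [0.1, -0.1, -1.3]
width: 0.3
gripper_force: 30.0
```

```bash
python3 -c "
from h import *
plan(.481,.367,.06,.025)
m=env.camera_model('wrist');im=env.get_image('wrist')[:,:,::-1].copy()
a=rectify(im,m,.35,.62,.20,.46,.0005,.022);b=rectify(im,m,.35,.62,.20,.46,.0005,.01)
hsv=cv2.cvtColor(b,cv2.COLOR_BGR2HSV);k=((hsv[...,0]>95)&(hsv[...,0]<130)&(hsv[...,1]>110)&(hsv[...,2]>50)).astype(np.uint8)
n,l,s,c=cv2.connectedComponentsWithStats(k)
for i in range(1,n):
    if s[i,4]>500: print(s[i])
cv2.imwrite('pics/td.png',a)
"
```

```text
t 9.15 pos [0.4871 0.3206 0.1184] yaw 0.029 w 0.3 q7 -2.01
turn [-0.02  0.    0.04] shift [-0.25 -2.33  2.92]
[  147    86    88   271 15453]
[  339   152   117   199 13832]
```

View pics/td.png

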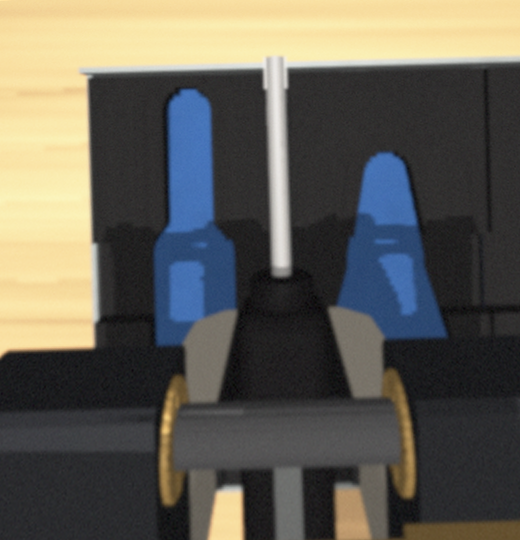

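Call:
{"op": "apply_moves", "data": {"targets": [[[-0.15, -0.8, 0.2, 0, 0, 0, 1], [-0.15, -0.8, 0.6, 0, 0, 0, 1], [0, -0.6, 1, 0, 0, 0, 1], [0, 0, 1, 0, 0, 0, 1], [0, 0, 0, 0, 0, 0, 1], [0, 0, 0, 0, 0, 0, 1]]]}}

```text
time: 9.8
ee_pos: [0.4806, 0.3625, 0.0613]
tcp_rot: [0.0, 1.0, 0.013, -0.001]
contact_force: [-0.4, -0.1, -0.1]
width: 0.299
gripper_force: 30.0
```

```bash
python3 -c "
from h import *
plan(.480,.3645,.029,.025)"
```

```text
t 9.8 pos [0.4806 0.3625 0.0613] yaw 0.025 w 0.299 q7 -2.06
turn [0.01 0.01 0.01] shift [-0.03 -0.1   1.62]
```

Call:
{"op": "apply_moves", "data": {"targets": [[[0, -0.1, 0.6, 0, 0, 0, 1], [0, 0, 0.6, 0, 0, 0, 1], [0, 0, 0.4, 0, 0, 0, 1], [0, 0, 0, 0, 0, 0, 1], [0, 0, 0, 0, 0, 0, 1]]]}}

```text
time: 10.3
ee_pos: [0.4809, 0.3641, 0.0299]
tcp_rot: [0.0, 1.0, 0.013, -0.0]
contact_force: [-0.3, 0.2, -0.3]
width: 0.303
gripper_force: 30.0
```

Call:
{"op": "apply_moves", "data": {"targets": [[[0, 0, 0, 0, 0, 0, 0.1], [0, 0, 0, 0, 0, 0, 0.1], [0, 0, 0, 0, 0, 0, 0.1], [0, 0, 0, 0, 0, 0, 0.1], [0, 0, -0.5, 0, 0, 0, 0.1], [0, 0, -1, 0, 0, 0, 0.1], [0, 0, -1, 0, 0, 0, 0.1], [0, 0, -1, 0, 0, 0, 0.1]]]}}

```text
time: 11.1
ee_pos: [0.4811, 0.3643, 0.1016]
tcp_rot: [-0.0, 1.0, 0.013, 0.0]
contact_force: [0.3, 0.1, -0.7]
width: 0.452
gripper_force: 0.0
```

```bash
python3 -c "
from h import *
plan(.6416,-.1368,.12,.035)"
```

```text
t 11.1 pos [0.4811 0.3643 0.1016] yaw 0.025 w 0.452 q7 -2.07
turn [-0.   -0.01 -0.11] shift [ 7.15 25.32 -0.92]
```

Call:
{"op": "apply_moves", "data": {"targets": [[[0.28, 1, -0.1, 0, 0, -0.11, -1], [0.28, 1, -0.1, 0, 0, 0, -1], [0.28, 1, -0.1, 0, 0, 0, -1], [0.28, 1, -0.1, 0, 0, 0, -1], [0.28, 1, -0.1, 0, 0, 0, -1], [0.28, 1, -0.1, 0, 0, 0, -1], [0.28, 1, -0.1, 0, 0, 0, -1], [0.28, 1, -0.1, 0, 0, 0, -1]]]}}

```text
time: 11.9
ee_pos: [0.5315, 0.2051, 0.1171]
tcp_rot: [-0.0, 1.0, 0.017, 0.0]
contact_force: [-0.9, -0.5, -0.1]
width: 0.996
gripper_force: 0.0
```

Call:
{"op": "apply_moves", "data": {"targets": [[[0.28, 1, 0, 0, 0, 0, -1], [0.28, 1, 0, 0, 0, 0, -1], [0.28, 1, 0, 0, 0, 0, -1], [0.28, 1, 0, 0, 0, 0, -1], [0.28, 1, 0, 0, 0, 0, -1], [0.28, 1, 0, 0, 0, 0, -1], [0.28, 1, 0, 0, 0, 0, -1], [0.28, 1, 0, 0, 0, 0, -1]]]}}

```text
time: 12.7
ee_pos: [0.5819, 0.0467, 0.117]
tcp_rot: [-0.0, 1.0, 0.017, 0.0]
contact_force: [-0.0, -0.1, 0.2]
width: 0.999
gripper_force: 0.0
```

Call:
{"op": "apply_moves", "data": {"targets": [[[0.28, 1, 0, 0, 0, 0, -1], [0.28, 1, 0, 0, 0, 0, -1], [0.28, 1, 0, 0, 0, 0, -1], [0.28, 1, 0, 0, 0, 0, -1], [0.28, 1, 0, 0, 0, 0, -1], [0.28, 1, 0, 0, 0, 0, -1], [0.28, 1, 0, 0, 0, 0, -1], [0.28, 1, 0, 0, 0, 0, -1]]]}}

```text
time: 13.5
ee_pos: [0.6321, -0.1117, 0.1169]
tcp_rot: [0.0, 1.0, 0.017, 0.0]
contact_force: [-0.8, 0.7, 0.2]
width: 0.999
gripper_force: 0.0
```

Call:
{"op": "apply_moves", "data": {"targets": [[[0.2, 1, 0, 0, 0, 0, -1], [0, 0, 0, 0, 0, 0, -1], [0, 0, 0, 0, 0, 0, -1]]]}}

```text
time: 13.8
ee_pos: [0.6363, -0.1302, 0.1164]
tcp_rot: [-0.0, 1.0, 0.017, 0.0]
contact_force: [-0.7, 1.1, -0.5]
width: 1.002
gripper_force: 0.0
```

```bash
python3 -c "
from h import *
plan(.6416,-.1368,.017,.035)
look('ww',.01,.6416,-.1368)"
```

```text
t 13.8 pos [ 0.6363 -0.1302  0.1164] yaw 0.034 w 1.002 q7 -1.27
turn [-0.01 -0.   -0.01] shift [0.25 0.34 4.97]
```

View pics/ww.png

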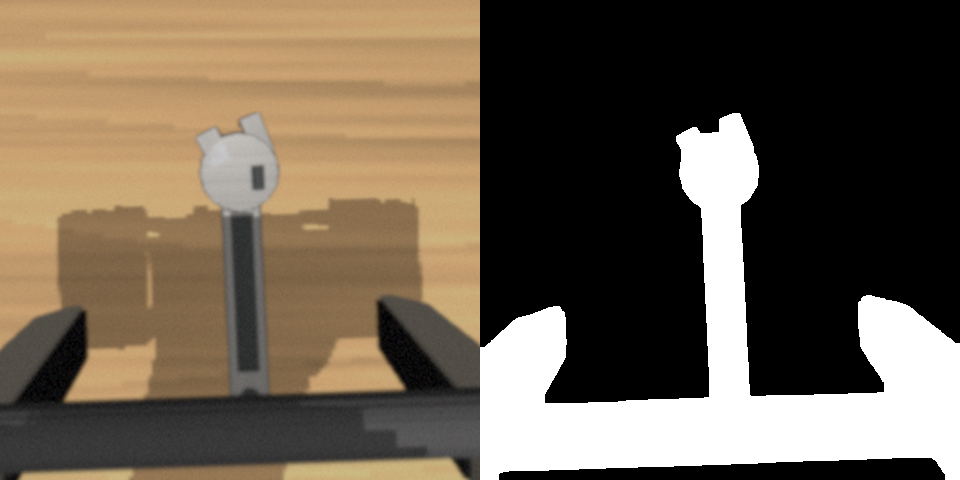

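Call:
{"op": "apply_moves", "data": {"targets": [[[0.21, 0.4, 0.5, 0, 0, -0.18, -1], [0, 0, 1, 0, 0, 0, -1], [0, 0, 1, 0, 0, 0, -1], [0, 0, 1, 0, 0, 0, -1], [0, 0, 1, 0, 0, 0, -1], [0, 0, 0.47, 0, 0, 0, 0], [0, 0, 0, 0, 0, 0, 0], [0, 0, 0, 0, 0, 0, 0.2]]]}}

```text
time: 14.65
ee_pos: [0.6413, -0.138, 0.0166]
tcp_rot: [-0.0, 1.0, 0.026, 0.0]
contact_force: [0.5, -0.2, -0.1]
width: 0.789
gripper_force: 0.0
```

```bash
python3 -c "
from h import *
plan(.641,-.138,.017,.05)"
```

```text
t 14.65 pos [ 0.6413 -0.138   0.0166] yaw 0.052 w 0.789 q7 -1.24
turn [-0.   -0.    0.02] shift [-0.02 -0.   -0.02]
```

Call:
{"op": "apply_moves", "data": {"targets": [[[0, 0, 0, 0, 0, 0, 1], [0, 0, 0, 0, 0, 0, 1], [0, 0, 0, 0, 0, 0, 1], [0, 0, 0, 0, 0, 0, 1], [0, 0, 0, 0, 0, 0, 1], [0, 0, 0, 0, 0, 0, 1], [0, 0, 0, 0, 0, 0, 1], [0, 0, 0, 0, 0, 0, 1]]]}}

```text
time: 15.45
ee_pos: [0.641, -0.1383, 0.0167]
tcp_rot: [-0.0, 1.0, 0.025, -0.0]
contact_force: [-0.2, -0.1, 0.0]
width: 0.208
gripper_force: 30.0
```

Call:
{"op": "apply_moves", "data": {"targets": [[[0, 0, 0, 0, 0, 0, 1], [0, 0, -0.5, 0, 0, 0, 1], [0, 0, -1, 0, 0, 0, 1], [0, 0, -1, 0, 0, 0, 1], [0, 0, -1, 0, 0, 0, 1], [0, 0, -1, 0, 0, 0, 1], [0, 0, -0.5, 0, 0, 0, 1], [0, 0, 0, 0, 0, 0, 1]]]}}

```text
time: 16.25
ee_pos: [0.6421, -0.1389, 0.1186]
tcp_rot: [0.0, 1.0, 0.025, 0.002]
contact_force: [-0.0, 0.0, -1.9]
width: 0.213
gripper_force: 30.0
```

```bash
python3 -c "
from h import *
plan(.485,.165,.06,.025)"
```

```text
t 16.25 pos [ 0.6421 -0.1389  0.1186] yaw 0.05 w 0.213 q7 -1.25
turn [ 0.01 -0.04  0.29] shift [ -7.47 -15.38   2.93]
```

Call:
{"op": "apply_moves", "data": {"targets": [[[-0.47, -0.96, 0, 0, 0, 0.29, 1], [-0.47, -0.96, 0, 0, 0, 0, 1], [-0.47, -0.96, 0, 0, 0, 0, 1], [-0.47, -0.96, 0, 0, 0, 0, 1], [-0.47, -0.96, 0, 0, 0, 0, 1], [-0.47, -0.96, 0, 0, 0, 0, 1], [-0.47, -0.96, 0, 0, 0, 0, 1], [-0.47, -0.96, 0, 0, 0, 0, 1]]]}}

```text
time: 17.05
ee_pos: [0.5602, 0.0136, 0.1156]
tcp_rot: [0.0, 1.0, 0.013, -0.001]
contact_force: [-0.4, 0.6, -1.9]
width: 0.211
gripper_force: 30.0
```

Call:
{"op": "apply_moves", "data": {"targets": [[[-0.47, -0.96, 0, 0, 0, 0, 1], [-0.47, -0.96, 0, 0, 0, 0, 1], [-0.47, -0.96, 0, 0, 0, 0, 1], [-0.47, -0.96, 0, 0, 0, 0, 1], [-0.47, -0.96, 0, 0, 0, 0, 1], [-0.47, -0.96, 0, 0, 0, 0, 1], [-0.47, -0.96, 0, 0, 0, 0, 1], [-0.3, -0.7, 0, 0, 0, 0, 1]]]}}

```text
time: 17.85
ee_pos: [0.4842, 0.1608, 0.1157]
tcp_rot: [0.0, 1.0, 0.014, -0.001]
contact_force: [-0.5, 0.3, -0.6]
width: 0.208
gripper_force: 30.0
```

Call:
{"op": "apply_moves", "data": {"targets": [[[0, 0, 0, 0, 0, 0, 1], [0, 0, 0, 0, 0, 0, 1]]]}}

```text
time: 18.05
ee_pos: [0.4858, 0.1588, 0.1161]
tcp_rot: [0.001, 1.0, 0.013, -0.0]
contact_force: [-0.3, -0.8, -1.0]
width: 0.206
gripper_force: 30.0
```

```bash
python3 -c "
from h import *
plan(.485,.165,.06,.025)
m=env.camera_model('wrist');im=env.get_image('wrist')[:,:,::-1].copy()
a=rectify(im,m,.35,.62,.0,.4,.0005,.022);cv2.imwrite('pics/tw.png',a)
"
```

```text
t 18.05 pos [0.4858 0.1588 0.1161] yaw 0.026 w 0.206 q7 -1.76
turn [0.01 0.01 0.01] shift [-0.03 -0.31  2.81]
```

View pics/tw.png

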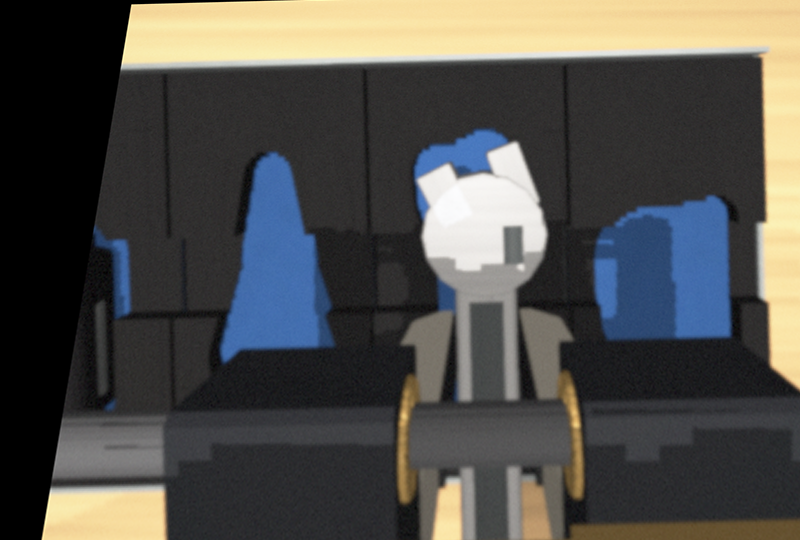

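Call:
{"op": "apply_moves", "data": {"targets": [[[0, -0.3, 0.5, 0, 0, 0, 1], [0, 0, 1, 0, 0, 0, 1], [0, 0, 1, 0, 0, 0, 1], [0, 0, 0.6, 0, 0, 0, 1], [0, 0, 0, 0, 0, 0, 1], [0, 0, 0, 0, 0, 0, 1]]]}}

```text
time: 18.7
ee_pos: [0.4861, 0.1652, 0.0546]
tcp_rot: [0.0, 1.0, 0.012, -0.0]
contact_force: [0.2, 0.3, 0.0]
width: 0.207
gripper_force: 30.0
```

```bash
python3 -c "
from h import *
plan(.4855,.1645,.0275,.025)"
```

```text
t 18.7 pos [0.4861 0.1652 0.0546] yaw 0.025 w 0.207 q7 -1.75
turn [ 0.  0. -0.] shift [-0.03  0.03  1.35]
```

Call:
{"op": "apply_moves", "data": {"targets": [[[0, 0, 0.5, 0, 0, 0, 1], [0, 0, 0.5, 0, 0, 0, 1], [0, 0, 0.35, 0, 0, 0, 1], [0, 0, 0, 0, 0, 0, 1], [0, 0, 0, 0, 0, 0, 1]]]}}

```text
time: 19.2
ee_pos: [0.4856, 0.1654, 0.0275]
tcp_rot: [0.0, 1.0, 0.013, -0.0]
contact_force: [0.4, 0.1, -1.4]
width: 0.21
gripper_force: 30.0
```

Call:
{"op": "apply_moves", "data": {"targets": [[[0, 0, 0, 0, 0, 0, 0.25], [0, 0, 0, 0, 0, 0, 0.25], [0, 0, 0, 0, 0, 0, 0.25], [0, 0, 0, 0, 0, 0, 0.25], [0, 0, -0.5, 0, 0, 0, 0.25], [0, 0, -1, 0, 0, 0, 0.25], [0, 0, -1, 0, 0, 0, 0.25], [0, 0, -1, 0, 0, 0, 0.25]]]}}

```text
time: 20.0
ee_pos: [0.4858, 0.1654, 0.0991]
tcp_rot: [-0.0, 1.0, 0.013, 0.0]
contact_force: [1.3, -0.0, -0.4]
width: 0.373
gripper_force: 0.0
```

```bash
python3 -c "
from h import *
plan(.4508,-.1319,.12,.406)"
```

```text
t 20.0 pos [0.4858 0.1654 0.0991] yaw 0.025 w 0.373 q7 -1.76
turn [-0.   -0.   -4.36] shift [-7.48 12.97 -1.04]
```

Call:
{"op": "apply_moves", "data": {"targets": [[[-0.14, 0.99, -0.1, 0, 0, 0, -1], [-0.14, 0.99, -0.1, 0, 0, 0, -1], [-0.14, 0.99, -0.1, 0, 0, 0, -1], [-0.14, 0.99, -0.1, 0, 0, 0, -1], [-0.14, 0.99, -0.1, 0, 0, 0, -1], [-0.14, 0.99, -0.1, 0, 0, 0, -1], [-0.14, 0.99, -0.1, 0, 0, 0, -1], [-0.14, 0.99, -0.1, 0, 0, 0, -1]]]}}

```text
time: 20.8
ee_pos: [0.4674, 0.0057, 0.1146]
tcp_rot: [-0.0, 1.0, 0.013, 0.0]
contact_force: [-0.4, 0.9, -0.1]
width: 0.986
gripper_force: 0.0
```

Call:
{"op": "apply_moves", "data": {"targets": [[[-0.14, 0.99, -0.1, 0, 0, 0, -1], [-0.14, 0.99, -0.1, 0, 0, 0, -1], [-0.14, 0.99, 0, 0, 0, 0, -1], [-0.14, 0.99, 0, 0, 0, 0, -1], [-0.14, 0.99, 0, 0, 0, 0, -1], [-0.14, 0.99, 0, 0, 0, 0, -1], [-0.14, 0.99, 0, 0, 0, 0, -1], [0, 0, 0, 0, 0, -0.87, -1]]]}}

```text
time: 21.6
ee_pos: [0.4509, -0.136, 0.1185]
tcp_rot: [0.001, 0.999, 0.049, 0.0]
contact_force: [-0.5, 0.6, -0.1]
width: 0.999
gripper_force: 0.0
```

Call:
{"op": "apply_moves", "data": {"targets": [[[0, 0, 0, 0, 0, -0.87, -1], [0, 0, 0, 0, 0, -0.87, -1], [0, 0, 0, 0, 0, -0.87, -1], [0, 0, 0, 0, 0, -0.87, -1], [0, 0, 0, 0, 0, 0, -1], [0, 0, 0, 0, 0, 0, -1]]]}}

```text
time: 22.2
ee_pos: [0.4513, -0.1326, 0.1182]
tcp_rot: [0.0, 0.98, 0.2, 0.0]
contact_force: [0.7, -0.2, 0.6]
width: 0.999
gripper_force: 0.0
```

```bash
python3 -c "
from h import *
plan(.4508,-.1319,.017,.406)
look('wp',.012,.4508,-.1319)"
```

```text
t 22.2 pos [ 0.4513 -0.1326  0.1182] yaw 0.403 w 0.999 q7 -0.93
turn [ 0.   -0.01 -0.03] shift [-0.01 -0.04  5.06]
```

View pics/wp.png

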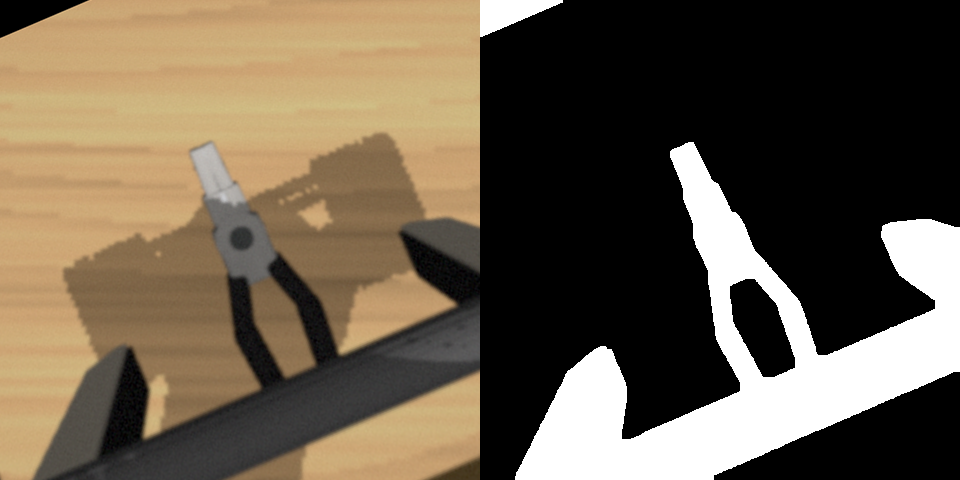

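Call:
{"op": "apply_moves", "data": {"targets": [[[-0.2, 0, 0.56, 0, 0, 0.1, -1], [0, 0, 1, 0, 0, 0, -1], [0, 0, 1, 0, 0, 0, -1], [0, 0, 1, 0, 0, 0, -1], [0, 0, 1, 0, 0, 0, -1], [0, 0, 0.5, 0, 0, 0, 0.2], [0, 0, 0, 0, 0, 0, 0.2], [0, 0, 0, 0, 0, 0, 0.2]]]}}

```text
time: 23.05
ee_pos: [0.4479, -0.1341, 0.0169]
tcp_rot: [0.0, 0.98, 0.197, 0.0]
contact_force: [0.9, -0.9, -0.0]
width: 0.788
gripper_force: 0.0
```

```bash
python3 -c "
from h import *
plan(.4477,-.1342,.017,.398)"
```

```text
t 23.05 pos [ 0.4479 -0.1341  0.0169] yaw 0.396 w 0.788 q7 -0.94
turn [ 0.   -0.   -0.02] shift [-0.01 -0.   -0.01]
```

Call:
{"op": "apply_moves", "data": {"targets": [[[0, 0, 0, 0, 0, 0, 1], [0, 0, 0, 0, 0, 0, 1], [0, 0, 0, 0, 0, 0, 1], [0, 0, 0, 0, 0, 0, 1], [0, 0, 0, 0, 0, 0, 1], [0, 0, 0, 0, 0, 0, 1], [0, 0, 0, 0, 0, 0, 1], [0, 0, 0, 0, 0, 0, 1]]]}}

```text
time: 23.85
ee_pos: [0.4477, -0.1341, 0.0165]
tcp_rot: [-0.0, 0.98, 0.197, 0.0]
contact_force: [-0.1, -0.7, 0.8]
width: 0.275
gripper_force: 29.9
```

Call:
{"op": "apply_moves", "data": {"targets": [[[0, 0, 0, 0, 0, 0, 1], [0, 0, -0.5, 0, 0, 0, 1], [0, 0, -1, 0, 0, 0, 1], [0, 0, -1, 0, 0, 0, 1], [0, 0, -1, 0, 0, 0, 1], [0, 0, -1, 0, 0, 0, 1], [0, 0, -0.5, 0, 0, 0, 1], [0, 0, 0, 0, 0, 0, 1]]]}}

```text
time: 24.65
ee_pos: [0.4483, -0.1342, 0.1177]
tcp_rot: [0.001, 0.98, 0.197, 0.001]
contact_force: [-0.2, -0.6, -2.5]
width: 0.279
gripper_force: 30.0
```

```bash
python3 -c "
from h import *
plan(.483,.265,.12,.025)"
```

```text
t 24.65 pos [ 0.4483 -0.1342  0.1177] yaw 0.396 w 0.279 q7 -0.93
turn [ 0.01 -0.03  4.25] shift [  2.23 -19.91  -0.11]
```

Call:
{"op": "apply_moves", "data": {"targets": [[[0, 0, 0, 0, 0, 0.85, 1], [0, 0, 0, 0, 0, 0.85, 1], [0, 0, 0, 0, 0, 0.85, 1], [0, 0, 0, 0, 0, 0.85, 1], [0, 0, 0, 0, 0, 0.85, 1], [0.11, -1, 0, 0, 0, 0, 1], [0.11, -1, 0, 0, 0, 0, 1], [0.11, -1, 0, 0, 0, 0, 1]]]}}

```text
time: 25.45
ee_pos: [0.4519, -0.0732, 0.1154]
tcp_rot: [-0.0, 1.0, 0.012, -0.001]
contact_force: [-0.1, -0.4, -2.2]
width: 0.28
gripper_force: 30.0
```

Call:
{"op": "apply_moves", "data": {"targets": [[[0.11, -1, 0, 0, 0, 0, 1], [0.11, -1, 0, 0, 0, 0, 1], [0.11, -1, 0, 0, 0, 0, 1], [0.11, -1, 0, 0, 0, 0, 1], [0.11, -1, 0, 0, 0, 0, 1], [0.11, -1, 0, 0, 0, 0, 1], [0.11, -1, 0, 0, 0, 0, 1], [0.11, -1, 0, 0, 0, 0, 1]]]}}

```text
time: 26.25
ee_pos: [0.4654, 0.0872, 0.1154]
tcp_rot: [0.0, 1.0, 0.013, -0.001]
contact_force: [-0.3, 0.5, -2.2]
width: 0.281
gripper_force: 30.0
```

Call:
{"op": "apply_moves", "data": {"targets": [[[0.11, -1, 0, 0, 0, 0, 1], [0.11, -1, 0, 0, 0, 0, 1], [0.11, -1, 0, 0, 0, 0, 1], [0.11, -1, 0, 0, 0, 0, 1], [0.11, -1, 0, 0, 0, 0, 1], [0.11, -1, 0, 0, 0, 0, 1], [0.11, -1, 0, 0, 0, 0, 1], [0.11, -1, 0, 0, 0, 0, 1]]]}}

```text
time: 27.05
ee_pos: [0.4789, 0.2473, 0.1151]
tcp_rot: [0.001, 1.0, 0.013, -0.001]
contact_force: [1.0, -0.5, -2.3]
width: 0.28
gripper_force: 30.0
```

Call:
{"op": "apply_moves", "data": {"targets": [[[0, -0.9, 0, 0, 0, 0, 1], [0, 0, 0, 0, 0, 0, 1], [0, 0, 0, 0, 0, 0, 1]]]}}

```text
time: 27.35
ee_pos: [0.4787, 0.2641, 0.1158]
tcp_rot: [0.001, 1.0, 0.013, -0.001]
contact_force: [-0.2, -1.0, -2.1]
width: 0.279
gripper_force: 30.0
```

```bash
python3 -c "
from h import *
plan(.483,.265,.0275,.025)
m=env.camera_model('wrist');im=env.get_image('wrist')[:,:,::-1].copy()
a=rectify(im,m,.35,.62,.08,.46,.0005,.022);cv2.imwrite('pics/tp.png',a)
"
```

```text
t 27.35 pos [0.4787 0.2641 0.1158] yaw 0.026 w 0.279 q7 -1.94
turn [0.02 0.02 0.01] shift [ 0.21 -0.04  4.41]
```

View pics/tp.png

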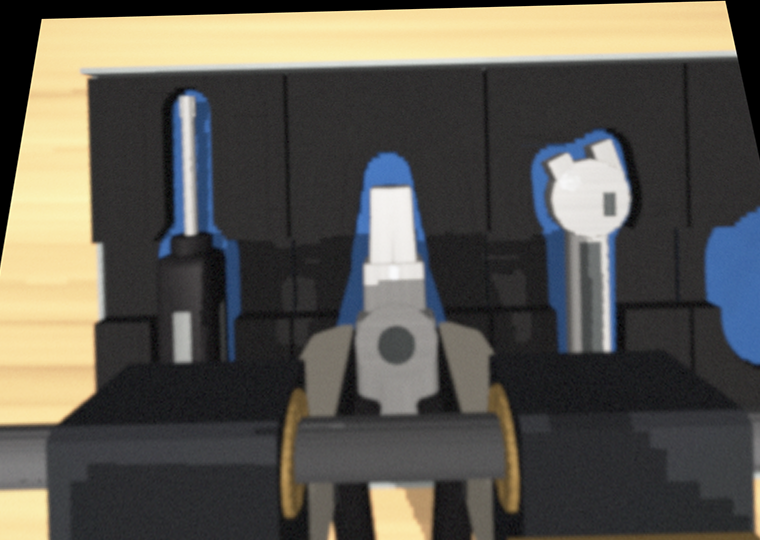

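Call:
{"op": "apply_moves", "data": {"targets": [[[0.2, 0, 0.6, 0, 0, 0, 1], [0, 0, 1, 0, 0, 0, 1], [0, 0, 1, 0, 0, 0, 1], [0, 0, 0.8, 0, 0, 0, 1], [0, 0, 0.6, 0, 0, 0, 1], [0, 0, 0.4, 0, 0, 0, 1], [0, 0, 0, 0, 0, 0, 1], [0, 0, 0, 0, 0, 0, 1]]]}}

```text
time: 28.2
ee_pos: [0.4837, 0.2648, 0.0287]
tcp_rot: [-0.0, 1.0, 0.012, 0.0]
contact_force: [0.4, 0.3, -1.4]
width: 0.281
gripper_force: 30.2
```

```bash
python3 -c "
from h import *
plan(.483,.265,.0275,.025)"
```

```text
t 28.2 pos [0.4837 0.2648 0.0287] yaw 0.025 w 0.281 q7 -1.91
turn [-0.   -0.01 -0.  ] shift [-0.04 -0.01  0.06]
```

Release to about 40 mm, lift, then go to the tape measure.

Call:
{"op": "apply_moves", "data": {"targets": [[[0, 0, 0.06, 0, 0, 0, 0.1], [0, 0, 0, 0, 0, 0, 0.1], [0, 0, 0, 0, 0, 0, 0.1], [0, 0, 0, 0, 0, 0, 0.1], [0, 0, -0.5, 0, 0, 0, 0.1], [0, 0, -1, 0, 0, 0, 0.1], [0, 0, -1, 0, 0, 0, 0.1], [0, 0, -1, 0, 0, 0, 0.1]]]}}

```text
time: 29.0
ee_pos: [0.4834, 0.265, 0.0988]
tcp_rot: [-0.0, 1.0, 0.013, 0.0]
contact_force: [-0.2, 0.2, -0.3]
width: 0.45
gripper_force: 0.0
```

```bash
python3 -c "
from h import *
plan(.42,-.291,.13,.025)"
```

```text
t 29.0 pos [0.4834 0.265  0.0988] yaw 0.025 w 0.45 q7 -1.93
turn [-0.   -0.01  0.  ] shift [-3.86 27.71 -1.56]
```

Call:
{"op": "apply_moves", "data": {"targets": [[[-0.14, 0.99, -0.2, 0, 0, 0, -1], [-0.14, 0.99, -0.2, 0, 0, 0, -1], [-0.14, 0.99, -0.2, 0, 0, 0, -1], [-0.14, 0.99, -0.2, 0, 0, 0, -1], [-0.14, 0.99, -0.2, 0, 0, 0, -1], [-0.14, 0.99, -0.2, 0, 0, 0, -1], [-0.14, 0.99, -0.2, 0, 0, 0, -1], [-0.14, 0.99, -0.2, 0, 0, 0, -1]]]}}

```text
time: 29.8
ee_pos: [0.4637, 0.1034, 0.1292]
tcp_rot: [0.001, 1.0, 0.012, -0.001]
contact_force: [1.3, -0.8, 0.2]
width: 0.995
gripper_force: 0.0
```

Call:
{"op": "apply_moves", "data": {"targets": [[[-0.14, 0.99, 0, 0, 0, 0, -1], [-0.14, 0.99, 0, 0, 0, 0, -1], [-0.14, 0.99, 0, 0, 0, 0, -1], [-0.14, 0.99, 0, 0, 0, 0, -1], [-0.14, 0.99, 0, 0, 0, 0, -1], [-0.14, 0.99, 0, 0, 0, 0, -1], [-0.14, 0.99, 0, 0, 0, 0, -1], [-0.14, 0.99, 0, 0, 0, 0, -1]]]}}

```text
time: 30.6
ee_pos: [0.4448, -0.055, 0.129]
tcp_rot: [0.0, 1.0, 0.012, -0.001]
contact_force: [0.8, -0.0, 0.7]
width: 1.002
gripper_force: 0.0
```

Call:
{"op": "apply_moves", "data": {"targets": [[[-0.14, 0.99, 0, 0, 0, 0, -1], [-0.14, 0.99, 0, 0, 0, 0, -1], [-0.14, 0.99, 0, 0, 0, 0, -1], [-0.14, 0.99, 0, 0, 0, 0, -1], [-0.14, 0.99, 0, 0, 0, 0, -1], [-0.14, 0.99, 0, 0, 0, 0, -1], [-0.14, 0.99, 0, 0, 0, 0, -1], [-0.14, 0.99, 0, 0, 0, 0, -1]]]}}

```text
time: 31.4
ee_pos: [0.426, -0.2134, 0.1289]
tcp_rot: [-0.0, 1.0, 0.012, -0.001]
contact_force: [-0.3, -0.2, -0.6]
width: 0.997
gripper_force: 0.0
```

Call:
{"op": "apply_moves", "data": {"targets": [[[-0.14, 0.99, 0, 0, 0, 0, -1], [-0.14, 0.99, 0, 0, 0, 0, -1], [-0.14, 0.99, 0, 0, 0, 0, -1], [0, 0.8, 0, 0, 0, -0.86, -1], [0, 0, 0, 0, 0, -0.86, -1], [0, 0, 0, 0, 0, -0.86, -1], [0, 0, 0, 0, 0, 0, -1], [0, 0, 0, 0, 0, 0, -1]]]}}

```text
time: 32.2
ee_pos: [0.4204, -0.2877, 0.129]
tcp_rot: [-0.0, 0.992, 0.124, -0.001]
contact_force: [-0.9, 0.2, 0.0]
width: 1.0
gripper_force: 0.0
```

```bash
python3 -c "
from h import *
plan(.42,-.291,.022,.25)
look('wt',.032,.42,-.291)"
```

```text
t 32.2 pos [ 0.4204 -0.2877  0.129 ] yaw 0.248 w 1.0 q7 -0.73
turn [-0.01  0.01 -0.03] shift [-0.06  0.15  5.35]
[172, 149, 128, 161, 14834] mean [ 0.4222 -0.2882] yaw 0.164 ends [[0.3864, -0.2942], [0.4623, -0.2816]] rect [array([ 423.3, -286.4]), array([75.1, 55.4]), np.float64(14.0)]
```

View pics/wt.png

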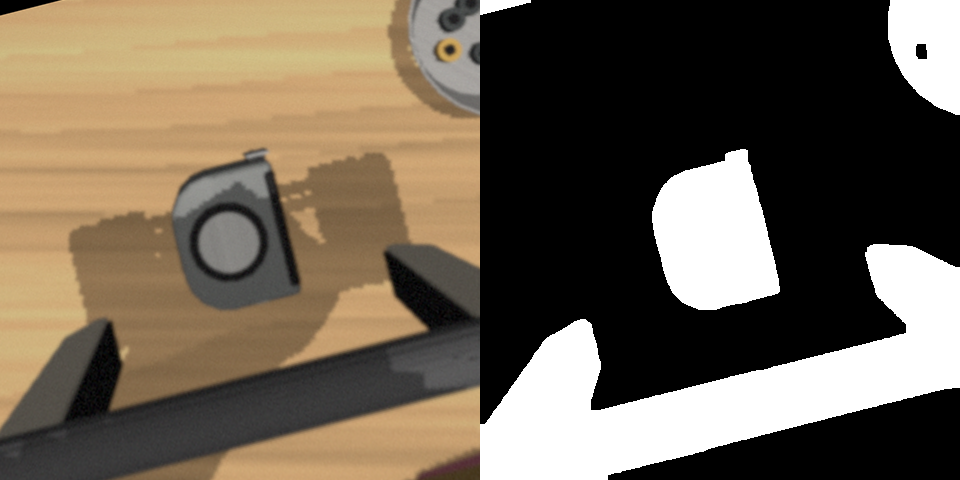

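Call:
{"op": "apply_moves", "data": {"targets": [[[0.65, -0.05, 0, 0, 0, 0.05, -1], [0, 0, 1, 0, 0, 0, -1], [0, 0, 1, 0, 0, 0, -1], [0, 0, 1, 0, 0, 0, -1], [0, 0, 1, 0, 0, 0, -1], [0, 0, 1, 0, 0, 0, -1], [0, 0, 0.55, 0, 0, 0, -1], [0, 0, 0, 0, 0, 0, -1]]]}}

```text
time: 33.05
ee_pos: [0.434, -0.2823, 0.0169]
tcp_rot: [-0.001, 0.992, 0.123, -0.001]
contact_force: [-0.1, 0.8, -0.6]
width: 1.003
gripper_force: 0.0
```

```bash
python3 -c "
from h import *
plan(.4328,-.2835,.018,.244)"
```

```text
t 33.05 pos [ 0.434  -0.2823  0.0169] yaw 0.247 w 1.003 q7 -0.74
turn [-0.02  0.02  0.03] shift [-0.07  0.05 -0.05]
```

Call:
{"op": "apply_moves", "data": {"targets": [[[-0.05, 0.05, 0, 0, 0, 0, 1], [0, 0, 0, 0, 0, 0, 1], [0, 0, 0, 0, 0, 0, 1], [0, 0, 0, 0, 0, 0, 1], [0, 0, 0, 0, 0, 0, 1], [0, 0, 0, 0, 0, 0, 1], [0, 0, 0, 0, 0, 0, 1], [0, 0, 0, 0, 0, 0, 1]]]}}

```text
time: 33.85
ee_pos: [0.4334, -0.2841, 0.0186]
tcp_rot: [-0.0, 0.992, 0.123, 0.0]
contact_force: [-0.6, 1.5, 5.5]
width: 0.604
gripper_force: 30.0
```

Call:
{"op": "apply_moves", "data": {"targets": [[[0, 0, -0.5, 0, 0, 0, 1], [0, 0, -1, 0, 0, 0, 1], [0, 0, -1, 0, 0, 0, 1], [0, 0, -1, 0, 0, 0, 1], [0, 0, -1, 0, 0, 0, 1], [0, 0, -0.5, 0, 0, 0, 1], [0, 0, 0, 0, 0, 0, 1], [0, 0, 0, 0, 0, 0, 1]]]}}

```text
time: 34.65
ee_pos: [0.4329, -0.2842, 0.1177]
tcp_rot: [-0.0, 0.992, 0.123, -0.0]
contact_force: [0.3, -0.3, -2.3]
width: 0.602
gripper_force: 30.0
```

```bash
python3 -c "
from h import *
plan(.488,.0645,.12,.025)"
```

```text
t 34.65 pos [ 0.4329 -0.2842  0.1177] yaw 0.246 w 0.602 q7 -0.75
turn [-0.01  0.01  2.53] shift [  3.19 -17.36  -0.11]
```

Call:
{"op": "apply_moves", "data": {"targets": [[[0, 0, 0, 0, 0, 0.84, 1], [0, 0, 0, 0, 0, 0.84, 1], [0, 0, 0, 0, 0, 0.84, 1], [0.19, -1, 0, 0, 0, 0, 1], [0.19, -1, 0, 0, 0, 0, 1], [0.19, -1, 0, 0, 0, 0, 1], [0.19, -1, 0, 0, 0, 0, 1], [0.19, -1, 0, 0, 0, 0, 1]]]}}

```text
time: 35.45
ee_pos: [0.4489, -0.1828, 0.117]
tcp_rot: [-0.0, 1.0, 0.013, -0.001]
contact_force: [0.4, 0.5, -1.3]
width: 0.598
gripper_force: 30.0
```

Call:
{"op": "apply_moves", "data": {"targets": [[[0.19, -1, 0, 0, 0, 0, 1], [0.19, -1, 0, 0, 0, 0, 1], [0.19, -1, 0, 0, 0, 0, 1], [0.19, -1, 0, 0, 0, 0, 1], [0.19, -1, 0, 0, 0, 0, 1], [0.19, -1, 0, 0, 0, 0, 1], [0.19, -1, 0, 0, 0, 0, 1], [0.19, -1, 0, 0, 0, 0, 1]]]}}

```text
time: 36.25
ee_pos: [0.4751, -0.0224, 0.117]
tcp_rot: [0.0, 1.0, 0.013, -0.001]
contact_force: [0.9, -0.1, -2.8]
width: 0.597
gripper_force: 30.0
```

Call:
{"op": "apply_moves", "data": {"targets": [[[0.19, -1, 0, 0, 0, 0, 1], [0.19, -1, 0, 0, 0, 0, 1], [0.19, -1, 0, 0, 0, 0, 1], [0.19, -1, 0, 0, 0, 0, 1], [0, -0.36, 0, 0, 0, 0, 1], [0, 0, 0, 0, 0, 0, 1], [0, 0, 0, 0, 0, 0, 1]]]}}

```text
time: 36.95
ee_pos: [0.4882, 0.0631, 0.1178]
tcp_rot: [0.001, 1.0, 0.013, -0.001]
contact_force: [-0.6, 0.2, -1.7]
width: 0.601
gripper_force: 30.0
```

```bash
python3 -c "
from h import *
plan(.488,.0645,.029,.025)
m=env.camera_model('wrist');im=env.get_image('wrist')[:,:,::-1].copy()
a=rectify(im,m,.35,.62,-.05,.33,.0005,.022);cv2.imwrite('pics/tt.png',a)
"
```

```text
t 36.95 pos [0.4882 0.0631 0.1178] yaw 0.025 w 0.601 q7 -1.57
turn [0.01 0.02 0.  ] shift [-0.01 -0.07  4.44]
```

View pics/tt.png

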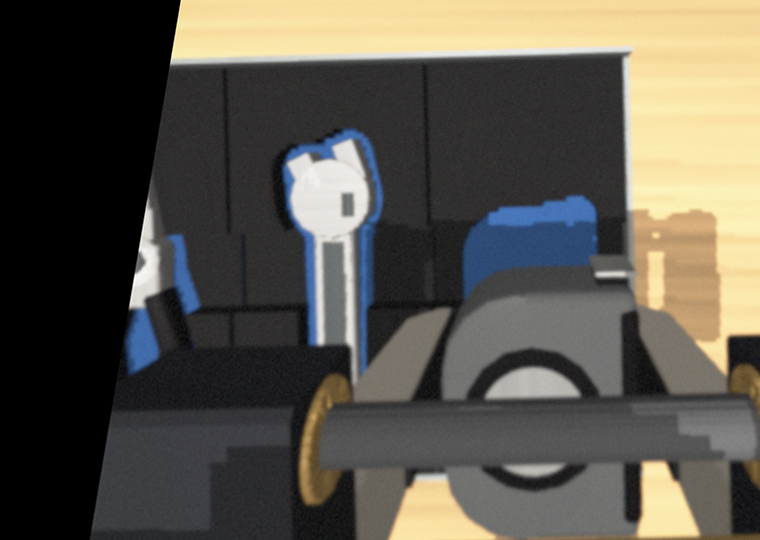

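Call:
{"op": "apply_moves", "data": {"targets": [[[0, -0.07, 0.6, 0, 0, 0, 1], [0, 0, 1, 0, 0, 0, 1], [0, 0, 1, 0, 0, 0, 1], [0, 0, 0.8, 0, 0, 0, 1], [0, 0, 0.6, 0, 0, 0, 1], [0, 0, 0.45, 0, 0, 0, 1], [0, 0, 0, 0, 0, 0, 1], [0, 0, 0, 0, 0, 0, 1]]]}}

```text
time: 37.8
ee_pos: [0.489, 0.0656, 0.0292]
tcp_rot: [-0.0, 1.0, 0.013, 0.0]
contact_force: [0.2, -0.8, -1.7]
width: 0.601
gripper_force: 30.0
```

```bash
python3 -c "
from h import *
plan(.488,.0645,.0285,.025)"
```

```text
t 37.8 pos [0.489  0.0656 0.0292] yaw 0.026 w 0.601 q7 -1.54
turn [ 0.   -0.    0.01] shift [-0.05  0.05  0.03]
```

Call:
{"op": "apply_moves", "data": {"targets": [[[0, 0, 0.04, 0, 0, 0, 1], [0, 0, 0, 0, 0, 0, -0.5], [0, 0, 0, 0, 0, 0, -0.5], [0, 0, 0, 0, 0, 0, -0.5], [0, 0, 0, 0, 0, 0, -0.5], [0, 0, -0.5, 0, 0, 0, -0.5], [0, 0, -1, 0, 0, 0, -0.5], [0, 0, -1, 0, 0, 0, -0.5]]]}}

```text
time: 38.6
ee_pos: [0.4886, 0.0657, 0.0795]
tcp_rot: [0.0, 1.0, 0.013, -0.0]
contact_force: [1.2, 0.3, -0.3]
width: 0.748
gripper_force: 0.0
```

Call:
{"op": "apply_moves", "data": {"targets": [[[0, -1, -1, 0, 0, 0, -0.5], [-0.5, -1, -1, 0, 0, 0, -0.5], [-0.5, -1, -1, 0, 0, 0, -0.5], [-0.5, -1, -1, 0, 0, 0, -0.5], [-0.5, -1, -1, 0, 0, 0, -0.5], [-0.5, -1, -1, 0, 0, 0, -0.5], [0, 0, 0, 0, 0, 0, -0.5], [0, 0, 0, 0, 0, 0, -0.5]]]}}

```text
time: 39.4
ee_pos: [0.4356, 0.1842, 0.199]
tcp_rot: [-0.0, 1.0, 0.014, 0.001]
contact_force: [-1.1, 0.3, 0.1]
width: 0.75
gripper_force: 0.0
```

```bash
python3 -c "
from h import *
print(env.observe()['ee_pos'])
m=env.camera_model('wrist');im=env.get_image('wrist')[:,:,::-1].copy()
a=rectify(im,m,.35,.62,.0,.43,.0006,.022);cv2.imwrite('pics/end.png',a)
"
```

```text
[0.43562644 0.18418535 0.19895527]
```

View pics/end.png

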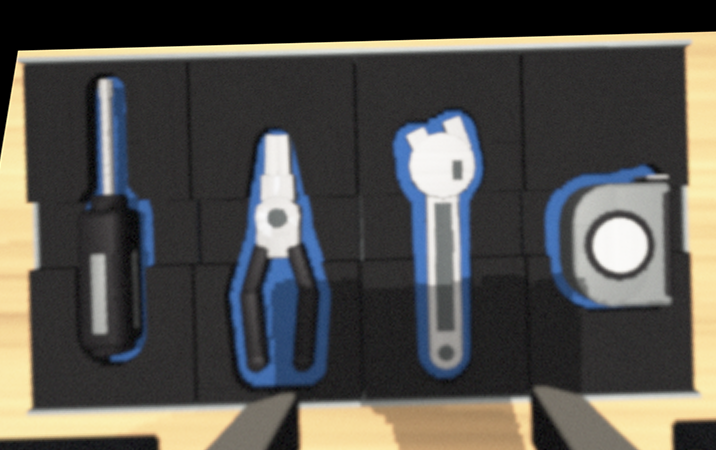

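The final picture shows all four tools inside their own pockets: driver (110,220), pliers (277,250), wrench (440,240) and tape (620,245). The gripper is clear.

```bash
python3 -c "
from cell import env
print(env.job_done())"
```

```text
the job is handed in; nothing more can be done
None
```

The wrench, pliers, screwdriver and tape measure each lie in their own pocket, the same way round as the cut-outs; the charger and dish were not touched, and I handed the job in at about 39 s (the judge returned no verdict).

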